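# Draw a dust-filter cassette from under a cooling unit with a pull hook

### The job

The dust filter of the white cooling-air unit is due for changing: take the pull hook from the desk, reach it under the unit's front ledge, feel with light pressure (the pull tongue there bends easily sideways) for the hidden eye of the filter cassette's tongue, hook it and gently draw the cassette out as far as it goes. Pull with the hook only, keep the gripper itself off the unit, never force anything, and do not knock over or shift the vials and the tin on and beside the unit. Then unhook and lay the hook flat on the desk again, clear of the unit and the cassette, without dropping it.

Things in the scene. Friction and masses are not known exactly. Their poses are not given: they have to be found in the camera images.
- unit: White cooling-air unit, fixed, 200 wide, 175 deep, 150 high. Origin on the desk under the middle of the ledge's front edge; x into the unit, y to its left seen from the front, z up. Ledge: upper housing, underside at z 84, its front at x 0. Below it a recess 62 deep, y -91 to 91, closed at x 62 by the black cassette's front (cassette home).
- ledge_front (a point): Middle of the ledge's lower front edge (unit frame x 0, y 0, z 84 mm). Hidden below: the cassette's flat upright steel pull tongue, 6 thick (y -3 to 3), z 29 to 61, sticking forward from the cassette's front. Its eye: a window right through in y, 13 long in x, z 36 to 54, from 8 behind the tongue's nose; no other edge to catch. Side pressure over 7 N bends the tongue; over 25 N of pull tears it.
- cassette (a joint): Slide of the black filter cassette, in m: 0 home (starts within 4 mm of it), grows as it comes out to the front, firm stop at 0.080; 8 N of drag, stays where left. Its tongue slides in it with 2 N drag and 30 mm travel, start unknown: with the cassette home its eye's centre lies anywhere from x 20.5 (out) to 50.5 mm (pushed in) in the unit frame. Drawn right out it takes the cassette along.
- hook: Pull hook of 120 g lying flat. Origin under the middle of the black handle: 90 long (x -45 to 45), 22 wide (y), 30 high. Steel rod 6 mm thick along +x at z 15 from the handle to x 152, there bent square to +y: the bent end is 6 thick, its axis at x 152, its round tip at y 23. Best gripped across y at about x 20, near its balance point. Lying flat, z is up.
- hook_tip (a point): Point in the bent end of the pull hook: hook frame x 152, y 20, z 15 mm; the round tip ends 3 mm beyond it.
- vial_a: White sample vial with black cap, 21 across, 48 high, standing on the unit's top (150 mm up). Origin in the middle of its foot, z up.
- vial_b: Second white sample vial with black cap, 21 across, 48 high, standing on the unit's top. Origin in the middle of its foot, z up.
- vial_c: Third such vial, 21 across, 48 high, standing on the desk beside the unit's right cheek (y about -123 mm in the unit frame). Origin in the middle of its foot, z up.
- tin: Round white tin, 43 across, 22 high, on the unit's top. Origin in the middle of its foot, z up.

How it is judged:
On the way:
1. the hook, in the eye, has drawn the cassette out to its stop (value of joint cassette above 0.074 m and x of hook_tip in the frame of unit above -0.08 m and y of hook_tip in the frame of unit between 0 and 0.04 m and contact force between the fingers and hook above 0.5 N), for 0.1 s.
At the end, for the whole second after the job is handed in: The cassette is out by more than 72 mm (stop at 80) and the hook lies flat and still on the desk (handle's underside within 8 mm of the desk top, bent end below 25 mm, tilted less than 0.15 rad), touching neither unit nor cassette (value of joint cassette above 0.072 m and height (world z) of hook below 0.008 m and height (world z) of hook_tip below 0.025 m and angle between hook's own z axis and vertical below 0.15 rad and linear speed of hook below 0.02 m/s and contact force between hook and unit below 0.1 N).
It fails at once if the hook is pressed with more than 7 N against the tongue, cassette or unit while its bent end is not through the eye (contact force between hook and unit above 7 N and y of hook_tip in the frame of unit below -0.002 m).
It fails at once if the hook presses or pulls on the unit, its cassette or the tongue with more than 25 N (contact force between hook and unit above 25 N).
It fails at once if the gripper or arm touches the unit or its cassette (over 2 N) (contact force between any of the fingers, the arm and unit above 2 N).
It fails at once if a vial or the tin is knocked over or shifted by more than 20 mm (angle between any of vial_a, vial_b, vial_c, tin's own z axis and vertical above 0.6 rad or distance of any of vial_a, vial_b, vial_c, tin from where it was at the start of the episode above 0.02 m).
It fails at once if the hook is dropped (falls faster than 0.8 m/s out of the fingers) (contact force between the fingers and hook below 0.1 N and linear speed of hook above 0.8 m/s).
It also fails if it takes over 67 s, if anything falls off the work surface, if the arm or the gripper's body presses on something with over 40 N, if the wrist force passes 120 N, or if a joint passes its speed limit or range.

### The arm

A 7-joint arm with a two-finger parallel gripper is mounted at the origin on the work surface; the furniture and walls round the work are solid. World frame = base frame: x ahead of the robot, y to its left, z up, the work surface at z = 0. Lengths are in m, angles in rad, forces in N, time in s.
With the tool pointing down it reaches from about 0.4 to 0.875 m from the base axis. Payload 19.3 kg.
Tool frame: the origin (TCP) lies on the centre line of the jaws, within the pads' length; the fingertips stand 14 mm ahead of it and the grasp point (between the pads) lies 5 mm behind it; y points along the fingers, x is the direction in which the jaws open and shut, and the axes are right-handed (so a half turn about y gives the same grasp; the last joint's range is limited). The gripper opens to 85 mm and grips with 20 to 120 N. Pads are 22 mm wide; open, the fingers measure 114 mm over their backs; the gripper's body (76 mm by 85 mm) begins 54 mm behind the grasp point. The pads swing forward as they close: fully open they stand 13 mm farther back than shut.
Start: joints at [-1.357, 0.521, -0.036, 1.599, 0.021, 1.021, -0.113], TCP at [0.175, 0.6, 0.223] pointing down, gripper open.
Joint ranges: [-2.91, 2.91], [-0.3, 2.13], [-1.5, 1.42], [0.17, 2.43], [-1.26, 4.41], [0.16, 1.93], [-2.52, 2.52]. Speed limits (rad/s): [1.89, 1.89, 2.39, 2.39, 3.01, 3.01, 3.01].

### API

Orientations are given as [roll, pitch, yaw] about the fixed x, y, z axes, in that order (R = Rz(yaw) Ry(pitch) Rx(roll)).
In Python, from workcell import monitor, grab_frame, workorder gives the robot as it stands.
- The arm moves only by the tool drive_tool, never from a script. Its argument "steps" is one flat list of numbers, 5 for each row, row after row: the finger opening in mm, from 0 to 85.4, then the shift along the world's x, y, z in mm, then the turn about the world's z in degrees. In form: [fingers, tx, ty, tz, twist, fingers, tx, ty, tz, twist, ...]. A call has exactly 5 rows; each row shifts and turns the commanded pose from where the row before left it; what a row does not reach is not made up. A row lasts 1/12 s, in which the tool goes at most 41.7 mm and 7.16 degrees, less where a joint would pass 70% of its speed; a pose out of reach is approached as far as the arm can. A call is refused whole if a number of a shift passes 41.7 or a number of a turn 7.16, either way. A call with a gripper value outside its range is refused whole. The fingers move at their own pace and stop on an object; "grip_force" is the grip in N (left out, the last holds). Time passes only in rows, so rows that do not move let the fingers close, or fill a call up. It gives the time, the measured TCP pose, the force and the opening at its end, in the units of the state.
- monitor.observe(): the state, without advancing time (a new reading comes with each control period).
- grab_frame(name): name is "scene" or "top" or "wrist"; returns a dict with "frame" (480x640x3 uint8, red, green, blue), "vertical_fov" (degrees; the focal length in pixels is half the picture's height over the tangent of half this angle, whatever the lens; pixels are square), "cx", "cy" (the principal point, pixels), "xyz" and "orientation" of the camera in the world. Camera axes: x right, y down, z forward; pixel columns grow to the right and rows downward; lengths in m; the calibration is good to about 2 mm. A picture is of the moment at which its call begins. There is no depth.
- workorder.job_done(): hands the job in, once; it reports no verdict.
The state is a dict: "clock": time; "qpos": joint angles; "qd": joint speeds; "joint_efforts": joint torques, N m; "position": TCP position; "tool_rot": TCP orientation; "force": force on the tool from outside, world axes, zero at the start; "moment": the same for the moment, N m; "grip_width": finger opening in m.
Only numpy, scipy, OpenCV 4.12 (cv2) and the standard library are available. Lean on these libraries where they do the work, as an engineer would, in place of code of your own. Each camera call takes 0.05 s, during which the arm holds its last target. There are 200 camera calls.

## Working session

There is one attempt and no reset: what is moved stays moved. The work goes in short steps, Python scripts to look and compute and a tool call to move; the robot and the scene stay as the last step left them, time stands still between calls to the robot, and variables do not carry over. Pictures are saved under pics/ and viewed, about 8 in all and at most 12, crops included, and the job is handed in when it is done.

Besides the shell and the picture viewer there is one more tool, called after ">>>" as name(argument=value, ...) on one line, values as JSON. drive_tool: Moves the arm, as the interface text tells. Its arguments: {"type":"object","properties":{"steps":{"type":"array"},"grip_force":{"type":"number"}},"required":["steps"]}

```bash
mkdir -p pics; cat > h.py <<'E'
import numpy as np,cv2
from scipy.spatial.transform import Rotation as R
from workcell import monitor, grab_frame, workorder
def cam(f):
    o=np.array(f["orientation"],float)
    Rm=o if o.shape==(3,3) else R.from_euler('xyz',o).as_matrix()
    h=f["frame"].shape[0]; fl=h/2/np.tan(np.radians(f["vertical_fov"])/2)
    return fl,f["cx"],f["cy"],np.array(f["xyz"]),Rm
def ray(f,u,v,z):
    fl,cx,cy,p,Rm=cam(f); d=Rm@np.array([(u-cx)/fl,(v-cy)/fl,1]); return p+d*(z-p[2])/d[2]
def proj(f,P):
    fl,cx,cy,p,Rm=cam(f); c=Rm.T@(np.array(P)-p); return np.array([cx+fl*c[0]/c[2],cy+fl*c[1]/c[2]])
def save(f,n,s=1): cv2.imwrite('pics/'+n,cv2.cvtColor(f,cv2.COLOR_RGB2BGR))
E
python3 - <<'E'
from h import *
import pickle
print(monitor.observe())
for n in ("scene","top"):
    f=grab_frame(n); save(f["frame"],n+"0.png"); pickle.dump(f,open(n+"0.pkl","wb"))
    print({k:v for k,v in f.items() if k!="frame"})
E
```

```text
{'clock': 0.0, 'qpos': array([-1.35717403,  0.52200815, -0.03632245,  1.59998719,  0.02118502,
        1.02108905, -0.1128126 ]), 'qd': array([-0.00172779,  0.00251959,  0.00115409,  0.00153107, -0.00053029,
        0.0010534 ,  0.00083804]), 'joint_efforts': array([ 6.34682619e-04, -9.27102399e+01,  1.98032275e+00, -3.69924438e+01,
        1.78303354e-02,  8.24481976e-03,  3.17707827e-05]), 'position': array([0.17495693, 0.59966374, 0.22243689]), 'tool_rot': array([-1.57086437e+00,  1.10525886e-03,  1.28693892e+00]), 'force': array([ 0.09170956, -0.18844941, -0.03528673]), 'moment': array([ 0.05903997,  0.04842175, -0.03686847]), 'grip_width': 0.08552522963506483}
{'vertical_fov': 54.211248504517094, 'cx': 317.80694691596574, 'cy': 241.51895733391092, 'xyz': array([ 1.25644526, -0.56911085,  0.59880931]), 'orientation': array([-2.12853223,  0.02554026,  1.07319281])}
{'vertical_fov': 45.189909437131135, 'cx': 317.85635156056867, 'cy': 239.06350145593478, 'xyz': array([-0.07842279, -0.25252542,  0.92567068]), 'orientation': array([-2.44917488,  0.01277686, -1.50781953])}
```

View pics/top0.png

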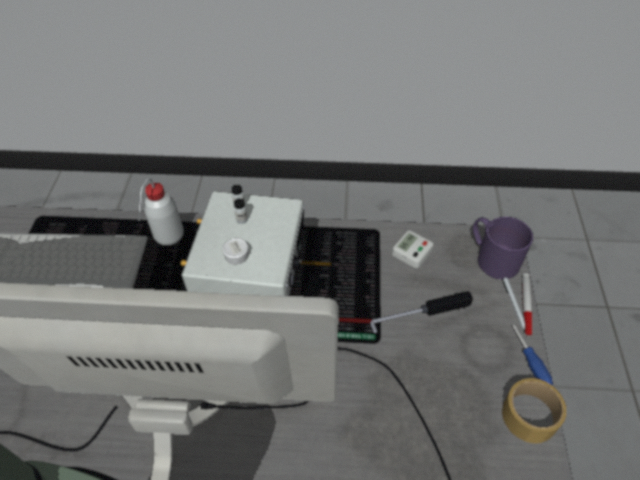

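View pics/scene0.png

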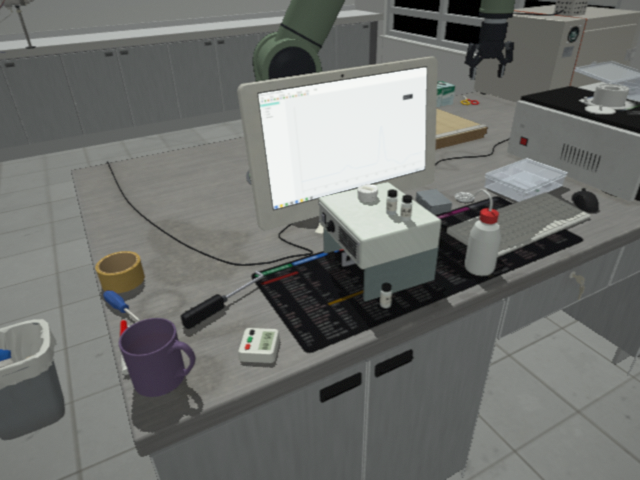

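```bash
python3 - <<'E'
from h import *
import pickle
s=pickle.load(open("scene0.pkl","rb"));t=pickle.load(open("top0.pkl","rb"))
for n,c in (("top",[(207,193),(302,200),(287,295),(187,287)]),("scene",[(318,200),(365,265),(438,215),(385,183)])):
    f=s if n=="scene" else t
    for p in c: print(n,p,ray(f,*p,.15).round(3))
for p in [(471,297),(425,311),(373,324),(378,330)]: print("hook top",ray(t,*p,.015).round(3))
for p in [(185,318),(224,298),(262,273)]: print("hook scene",ray(s,*p,.015).round(3))
for p in [(386,305)]: print("vc",ray(s,*p,.0).round(3))
a=cv2.resize(s["frame"][160:340,170:450],None,fx=2.85,fy=2.85,interpolation=cv2.INTER_CUBIC)
save(a,"s1.png")
a=cv2.resize(t["frame"][180:345,180:480],None,fx=2.6,fy=2.6,interpolation=cv2.INTER_CUBIC)
save(a,"t1.png")
E
```

```text
top (207, 193) [0.664 0.013 0.15 ]
top (302, 200) [ 0.655 -0.167  0.15 ]
top (287, 295) [ 0.443 -0.16   0.15 ]
top (187, 287) [0.45  0.006 0.15 ]
scene (318, 200) [ 0.473 -0.156  0.15 ]
scene (365, 265) [ 0.724 -0.203  0.15 ]
scene (438, 215) [0.653 0.014 0.15 ]
scene (385, 183) [0.478 0.012 0.15 ]
hook top [ 0.548 -0.491  0.015]
hook top [ 0.512 -0.403  0.015]
hook top [ 0.479 -0.307  0.015]
hook top [ 0.467 -0.316  0.015]
hook scene [ 0.538 -0.481  0.015]
hook scene [ 0.517 -0.397  0.015]
hook scene [ 0.477 -0.298  0.015]
vc [ 0.682 -0.122  0.   ]
```

View pics/s1.png

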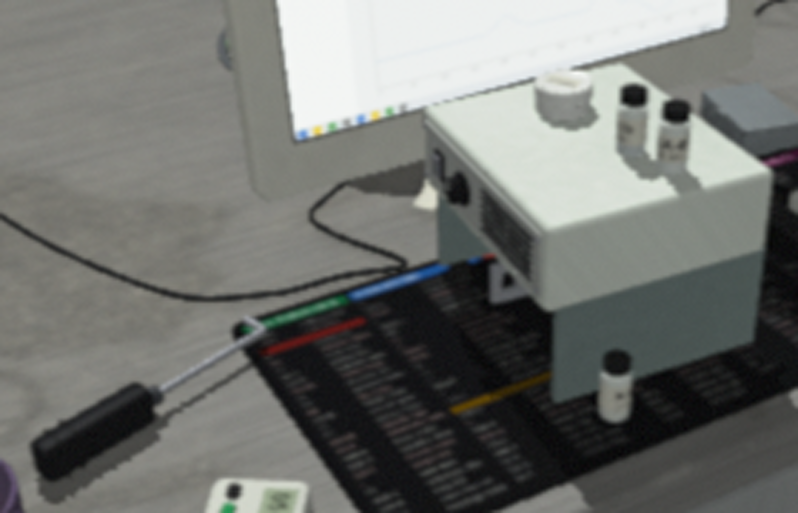

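View pics/t1.png

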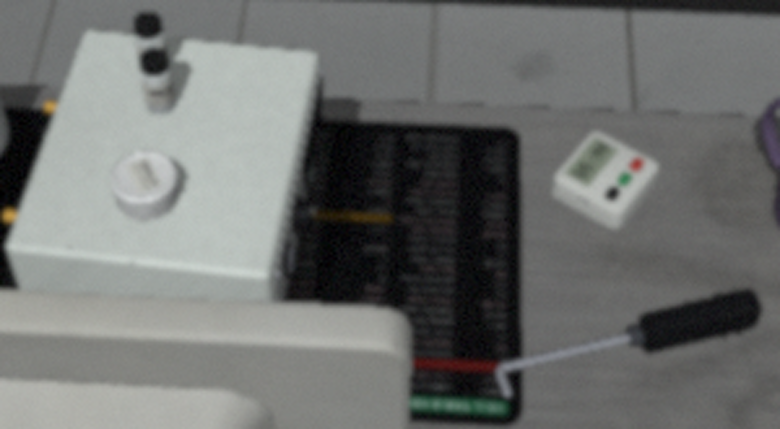

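```bash
cat >> h.py <<'E'
def tri(a,pa,b,pb):
    def rd(f,p):
        fl,cx,cy,o,Rm=cam(f); d=Rm@np.array([(p[0]-cx)/fl,(p[1]-cy)/fl,1]); return o,d/np.linalg.norm(d)
    (o1,d1),(o2,d2)=rd(a,pa),rd(b,pb)
    s=np.linalg.lstsq(np.array([d1,-d2]).T,o2-o1,rcond=None)[0]
    A,B=o1+s[0]*d1,o2+s[1]*d2; return ((A+B)/2).round(4),np.linalg.norm(A-B).round(4)
E
python3 - <<'E'
from h import *
import pickle
s=pickle.load(open("scene0.pkl","rb"));t=pickle.load(open("top0.pkl","rb"))
S=lambda x,y:(x/2.85+170,y/2.85+160)
T=lambda x,y:(x/2.6+180,y/2.6+180)
for n,a,b in (("FL",(427,112),(275,272)),("FR",(545,225),(318,55)),("BR",(770,173),(90,32)),("BL",(622,65),(10,245))):
    print(n,tri(s,S(*a),t,T(*b)),ray(s,*S(*a),.15).round(4),ray(t,*T(*b),.15).round(4))
print("ledge low FR",ray(s,*S(548,310),.084).round(4), "foot FR",ray(s,*S(553,402),0).round(4),"foot BR",ray(s,*S(755,345),0).round(4))
for n,a,b in (("corner",(265,323),(500,368)),("rod0",(155,393),(635,335)),("tip",(240,329),(508,393))):
    print(n,ray(s,*S(*a),.015).round(4),ray(t,*T(*b),.015).round(4))
print("mon top corner",tri(s,(243,88),t,(338,300)))
for P in [(0,0,0),(0,0,.3),(.175,.6,.22),(.38,-.25,.4)]: print(P,proj(s,P),proj(t,P))
print("tongue nose ", [ray(s,*S(490,y),z).round(4) for y,z in((262,.061),(303,.029))], "eye",ray(s,*S(506,283),.045).round(4))
print("vc",ray(s,*S(615,418),0).round(3),ray(s,*S(616,362),.048).round(3))
for p in [(633,97),(677,110)]: print("vial",ray(s,*S(*p),.198).round(3))
print("tin",ray(s,*S(563,80),.172).round(3))
E
```

```text
FL (array([ 0.4674, -0.1522,  0.1466]), np.float64(0.0065)) [ 0.4726 -0.1515  0.15  ] [ 0.4634 -0.1556  0.15  ]
FR (array([ 0.6527, -0.1663,  0.1508]), np.float64(0.0032)) [ 0.6513 -0.1636  0.15  ] [ 0.6525 -0.1677  0.15  ]
BR (array([0.671 , 0.0018, 0.1478]), np.float64(0.0047)) [0.6729 0.0025 0.15  ] [ 0.6669 -0.0011  0.15  ]
BL (array([0.4781, 0.0191, 0.1477]), np.float64(0.0038)) [0.481  0.0189 0.15  ] [0.4752 0.0165 0.15  ]
ledge low FR [ 0.6534 -0.1608  0.084 ] foot FR [ 0.6502 -0.1521  0.    ] foot BR [0.67   0.0125 0.    ]
corner [ 0.4793 -0.2971  0.015 ] [ 0.4841 -0.3053  0.015 ]
rod0 [ 0.5174 -0.3962  0.015 ] [ 0.5168 -0.4015  0.015 ]
tip [ 0.4769 -0.3162  0.015 ] [ 0.4642 -0.3109  0.015 ]
mon top corner (array([ 0.3024, -0.2404,  0.3567]), np.float64(0.01))
(0, 0, 0) [291.19384947 172.68324008] [142.79863894 626.35368285]
(0, 0, 0.3) [285.30208866  74.51650792] [ 64.44675168 587.72121723]
(0.175, 0.6, 0.22) [483.50756839  86.17841816] [-319.65212673  409.90540584]
(0.38, -0.25, 0.4) [247.81541943  74.66017734] [345.21756031 225.04776216]
tongue nose  [array([ 0.554 , -0.1458,  0.061 ]), array([ 0.5597, -0.1492,  0.029 ])] eye [ 0.5633 -0.1377  0.045 ]
vc [ 0.686 -0.125  0.   ] [ 0.685 -0.126  0.048]
vial [ 0.609 -0.067  0.198]
vial [ 0.64  -0.054  0.198]
tin [ 0.518 -0.062  0.172]
```

>>> drive_tool(steps=[85, 0, 0, 40, 0, 85, 0, 0, 40, 0, 85, 0, 0, 40, 0, 85, 0, 0, 40, 0, 85, 0, 0, 40, 0])

```text
clock: 0.52
position: [0.1749, 0.5994, 0.4249]
tool_rot: [-1.571, 0.0, 1.287]
force: [-0.4, 0.8, 0.0]
grip_width: 0.0848
```

>>> drive_tool(steps=[85, 20, -10, 25, 0, 85, 30, -20, 20, 0, 85, 30, -20, 15, 0, 85, 30, -20, 0, -5, 85, 30, -20, 0, -5])

```text
clock: 0.93
position: [0.3163, 0.5089, 0.4837]
tool_rot: [-1.571, -0.001, 1.109]
force: [0.1, 0.6, -0.7]
grip_width: 0.085
```

```bash
python3 - <<'E'
from h import *
import pickle
s=pickle.load(open("scene0.pkl","rb"))
o=monitor.observe(); print(o["clock"],o["position"],np.degrees(o["tool_rot"]),o["qpos"])
print(ray(s,437,58,.357), ray(s,243,88,.357))
E
```

```text
0.9333 [0.31634088 0.50893092 0.48370585] [-8.99952897e+01 -6.62051971e-02  6.35388127e+01] [-1.16067358  0.33714101  0.07084101  1.23730724 -0.02351595  1.56677426
  0.01522065]
[0.29605097 0.28920301 0.357     ] [ 0.30117353 -0.23481598  0.357     ]
```

>>> drive_tool(steps=[85, 24, -33, 0, -3, 85, 24, -33, 0, -3, 85, 24, -33, 0, -3, 85, 24, -33, 0, -3, 85, 24, -33, 0, -3])

```text
clock: 1.35
position: [0.4357, 0.343, 0.4829]
tool_rot: [-1.571, 0.0, 0.848]
force: [1.1, 1.5, 0.7]
grip_width: 0.0852
```

>>> drive_tool(steps=[85, 24, -33, 0, -3, 85, 24, -33, 0, -3, 85, 24, -33, 0, -3, 85, 24, -33, 0, -3, 85, 24, -33, 0, -3])

```text
clock: 1.77
position: [0.5557, 0.1781, 0.483]
tool_rot: [-1.571, 0.0, 0.586]
force: [1.0, 0.3, 0.9]
grip_width: 0.0849
```

>>> drive_tool(steps=[85, 20, -35, 0, -3, 85, 15, -38, 0, -3, 85, 0, -40, 0, -2, 85, -5, -40, 0, -2, 85, -5, -40, 0, -2])

```text
clock: 2.18
position: [0.5797, -0.015, 0.4824]
tool_rot: [-1.571, 0.001, 0.377]
force: [1.4, -0.7, 0.2]
grip_width: 0.0851
```

>>> drive_tool(steps=[85, -8, -40, -10, -1, 85, -8, -40, -20, 0, 85, -10, -40, -30, 0, 85, -10, -40, -30, 0, 85, -10, -40, -30, 0])

```text
clock: 2.6
position: [0.5393, -0.1889, 0.3801]
tool_rot: [-1.571, -0.0, 0.362]
force: [1.3, 0.4, -0.3]
grip_width: 0.0852
```

```bash
python3 - <<'E'
from h import *
o=monitor.observe(); print(o["clock"],o["position"],np.degrees(o["tool_rot"]),o["qpos"])
E
```

```text
2.6 [ 0.53931418 -0.18888381  0.38008524] [-8.99944296e+01 -8.24092393e-03  2.07371894e+01] [-0.13273012  0.33839655  0.50721178  1.53993128 -0.16800318  1.30677101
  0.75623746]
```

>>> drive_tool(steps=[85, -3, -38, -30, 0, 85, -3, -38, -30, 0, 85, -3, -38, -30, 0, 85, -2, -38, -30, 0, 85, -2, -38, -20, 0])

```text
clock: 3.02
position: [0.5283, -0.3553, 0.2563]
tool_rot: [-1.569, 0.001, 0.363]
force: [0.5, 0.7, -0.6]
grip_width: 0.0853
```

>>> drive_tool(steps=[85, 0, -20, -10, 0, 85, 0, 0, 0, 0, 85, 0, 0, 0, 0, 85, 0, 0, 0, 0, 85, 0, 0, 0, 0])

```text
clock: 3.43
position: [0.5295, -0.3738, 0.2492]
tool_rot: [-1.571, -0.001, 0.363]
force: [0.5, 0.3, -1.2]
grip_width: 0.0848
```

```bash
python3 - <<'E'
from h import *
import pickle
o=monitor.observe(); print(o["clock"],o["position"],np.degrees(o["tool_rot"]),o["qpos"])
f=grab_frame("wrist"); save(f["frame"],"w1.png"); pickle.dump(f,open("w1.pkl","wb"))
print({k:v for k,v in f.items() if k!="frame"})
E
```

```text
3.4333 [ 0.52947216 -0.37380597  0.2492463 ] [-9.00068822e+01 -4.71089819e-02  2.08200898e+01] [ 0.21779754  0.58058836  0.48497421  1.52377936 -0.2904141   1.10868082
  1.12851011]
{'vertical_fov': 68.40062929596613, 'cx': 315.8637097742967, 'cy': 235.43748577431197, 'xyz': array([ 0.50247531, -0.3053101 ,  0.39912953]), 'orientation': array([ 2.84910048e+00, -5.64327433e-04,  3.62886268e-01])}
```

View pics/w1.png

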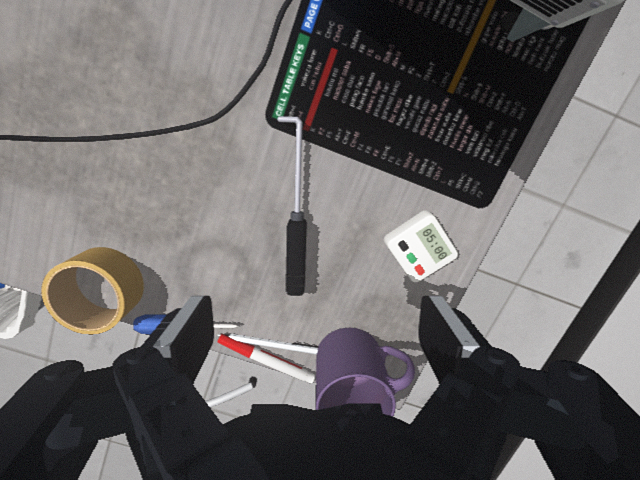

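```bash
python3 - <<'E'
from h import *
import pickle
f=pickle.load(open("w1.pkl","rb"))
P={n:ray(f,*p,z)[:2] for n,p,z in (("end",(296,295),.015),("rod0",(297,212),.015),("corner",(298.5,120),.015),("tip",(279,120),.015),("mugfoot",(345,335),0),("muglip",(360,330),.09),("timer",(400,240),.0))}
for k,v in P.items(): print(k,v.round(4))
d=P["corner"]-P["end"]; print(np.degrees(np.arctan2(d[1],d[0])),np.linalg.norm(d))
d/=np.linalg.norm(d); print("grip",P["corner"]-d*.132, P["rod0"]-d*.025)
print(proj(f,[.5255,-.422,.015]))
E
```

```text
end [ 0.5479 -0.4914]
rod0 [ 0.5144 -0.3953]
corner [ 0.4827 -0.3032]
tip [ 0.4638 -0.3103]
mugfoot [ 0.6281 -0.5296]
muglip [ 0.6116 -0.4685]
timer [ 0.6406 -0.3875]
109.11917714925217 0.19920160801061507
grip [ 0.52592798 -0.4279062 ] [ 0.52260898 -0.41896303]
[298.17776179 236.78014172]
```

>>> drive_tool(steps=[50, -2, -20, -35, -1.7, 50, -2, -20, -40, 0, 50, -1.5, -9.7, -40, 0, 50, 0, 0, -40, 0, 50, 0, 0, -30, 0], grip_force=60)

```text
clock: 3.9
position: [0.5231, -0.4224, 0.0639]
tool_rot: [-1.57, 0.001, 0.333]
force: [0.0, 0.0, -0.9]
grip_width: 0.0499
```

>>> drive_tool(steps=[50, 0, 0, -15, 0, 50, 0, 0, 0, 0, 50, 0, 0, 0, 0, 50, 0, 0, 0, 0, 50, 0, 0, 0, 0])

```text
clock: 4.32
position: [0.5246, -0.4237, 0.0539]
tool_rot: [-1.573, -0.002, 0.333]
force: [0.0, -0.2, 0.4]
grip_width: 0.0497
```

>>> drive_tool(steps=[50, 0, 0, -15, 0, 50, 0, 0, -12, 0, 50, 0, 0, -6, 0, 50, 0, 0, 0, 0, 50, 0, 0, 0, 0])

```text
clock: 4.73
position: [0.5232, -0.4231, 0.0181]
tool_rot: [-1.57, 0.001, 0.332]
force: [-0.5, -0.0, 1.2]
grip_width: 0.0503
```

>>> drive_tool(steps=[15, 0, 0, 0, 0, 15, 0, 0, 0, 0, 15, 0, 0, 0, 0, 15, 0, 0, 0, 0, 15, 0, 0, 0, 0])

```text
clock: 5.15
position: [0.5246, -0.4233, 0.02]
tool_rot: [-1.572, -0.002, 0.333]
force: [0.6, 4.8, 15.6]
grip_width: 0.0149
```

>>> drive_tool(steps=[15, 0, 0, 0, 0, 15, 0, 0, 0, 0, 15, 0, 0, 4, 0, 15, 0, 0, 5, 0, 15, 0, 0, 5, 0])

```text
clock: 5.57
position: [0.5235, -0.4233, 0.033]
tool_rot: [-1.571, 0.0, 0.332]
force: [0.3, -0.4, -0.7]
grip_width: 0.0152
```

```bash
python3 - <<'E'
from h import *
import pickle
f=grab_frame("wrist"); pickle.dump(f,open("w2.pkl","wb"))
s=grab_frame("scene"); pickle.dump(s,open("s2.pkl","wb"))
a=f["frame"][80:480,120:520]; b=cv2.resize(s["frame"][200:340,140:280],(400,400),interpolation=cv2.INTER_CUBIC)
save(np.hstack([a,b]),"m2.png")
E
```

```text
(no output)
```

View pics/m2.png

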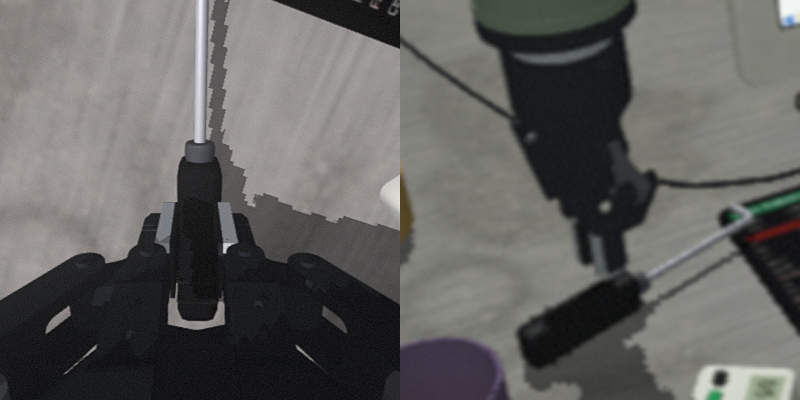

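>>> drive_tool(steps=[0, 0, 0, 8, 0, 0, 0, 0, 9, 0, 0, 8, 10, 0, -3, 0, 10, 16, 0, -5, 0, 12, 18, 0, -5])

```text
clock: 6.08
position: [0.5533, -0.3798, 0.0505]
tool_rot: [-1.571, -0.001, 0.099]
force: [-0.2, 0.4, -0.3]
grip_width: -0.0002
```

>>> drive_tool(steps=[0, 12, 18, 0, -5, 0, 10, 18, 0, -5, 0, 8, 15, 0, -0.7, 0, 0, 0, 0, 0, 0, 0, 0, 0, 0])

```text
clock: 6.5
position: [0.5842, -0.3273, 0.05]
tool_rot: [-1.571, -0.0, -0.079]
force: [-1.2, -1.0, 0.1]
grip_width: 0.0001
```

```bash
python3 - <<'E'
from h import *
import pickle
o=monitor.observe(); print(o["clock"],o["position"],np.degrees(o["tool_rot"]),o["force"],o["moment"],o["grip_width"])
f=grab_frame("wrist"); pickle.dump(f,open("w3.pkl","wb"));save(f["frame"],"w3.png")
s=grab_frame("scene"); pickle.dump(s,open("s3.pkl","wb"))
save(np.hstack([cv2.resize(f["frame"][0:240,180:500],None,fx=1.25,fy=1.25),cv2.resize(s["frame"][200:320,240:400],(400,300),interpolation=cv2.INTER_CUBIC)]),"m3.png")
E
```

```text
6.5 [ 0.58420641 -0.32727185  0.05000919] [-8.99983739e+01 -2.05542532e-02 -4.52991755e+00] [-1.19881675 -0.97637449  0.10720796] [-0.04606103  0.02041631 -0.00866103] 7.383228894914943e-05
```

View pics/m3.png

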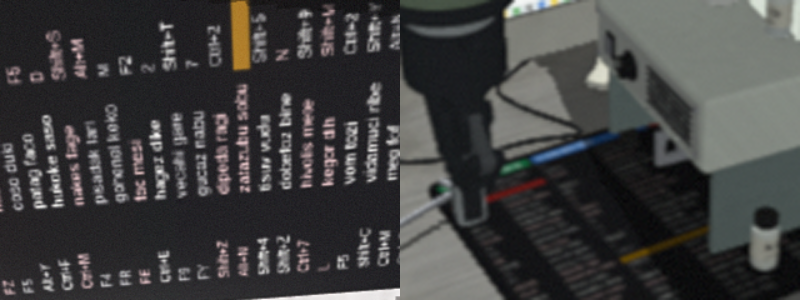

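```bash
python3 - <<'E'
from h import *
import pickle
s=pickle.load(open("s3.pkl","rb")); t=grab_frame("top"); pickle.dump(t,open("t3.pkl","wb"))
a=cv2.resize(s["frame"][230:350,160:300],(700//2*1,300),interpolation=cv2.INTER_CUBIC)
b=cv2.resize(t["frame"][250:350,330:480],(450,300),interpolation=cv2.INTER_CUBIC)
c=cv2.resize(pickle.load(open("w3.pkl","rb"))["frame"],(400,300)); d=cv2.resize(pickle.load(open("w2.pkl","rb"))["frame"][200:440,200:440],(400,300),interpolation=cv2.INTER_CUBIC)
save(np.vstack([np.hstack([a,b]),np.hstack([c,d])]),"m4.png")
E
```

```text
(no output)
```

View pics/m4.png

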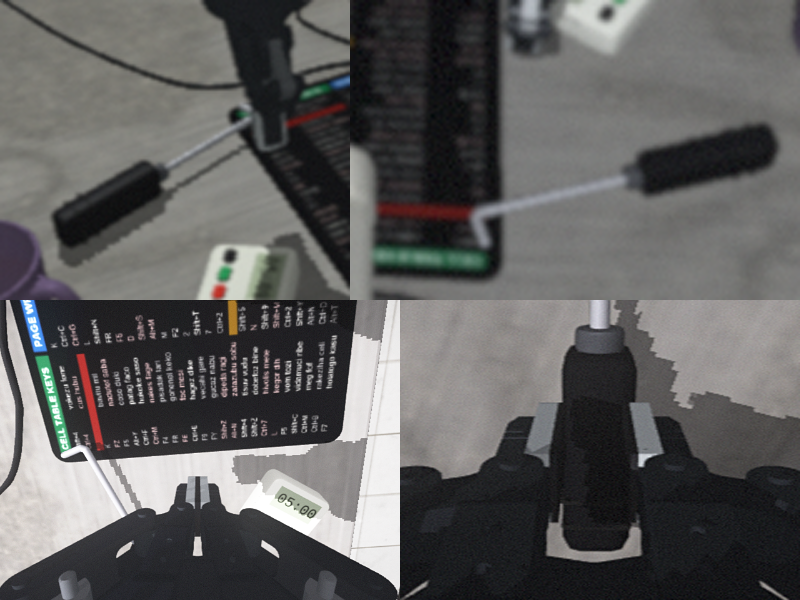

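```bash
python3 - <<'E'
from h import *
import pickle
for n,tcp,yaw,w in (("w1",(.5295,-.3738,.2492),.363,.0853),("w2",(.5235,-.4233,.033),.332,.015),("w3",(.5842,-.3273,.05),-.079,0)):
    f=pickle.load(open(n+".pkl","rb")); j=np.array([np.cos(yaw),np.sin(yaw),0]); l=np.array([-j[1],j[0],0])
    print(n)
    for dz in (-.014,.005):
        print(dz,[proj(f,np.array(tcp)+j*s*w/2+l*m+[0,0,dz]).round(0) for s in(-1,1) for m in (-.011,.011)])
    print("handle grip",proj(f,[.524,-.4235,.03]),proj(f,[.524,-.4235,.0]))
E
```

```text
w1
-0.014 [array([234., 301.]), array([232., 261.]), array([401., 301.]), array([404., 261.])]
0.005 [array([225., 320.]), array([222., 276.]), array([410., 320.]), array([414., 276.])]
handle grip [295.77811012 241.52999969] [297.14994568 233.7703635 ]
w2
-0.014 [array([303., 301.]), array([303., 261.]), array([332., 301.]), array([333., 261.])]
0.005 [array([302., 320.]), array([301., 276.]), array([334., 320.]), array([335., 276.])]
handle grip [318.63735926 291.73352087] [318.24788684 267.9532601 ]
w3
-0.014 [array([318., 301.]), array([318., 260.]), array([318., 301.]), array([318., 260.])]
0.005 [array([318., 320.]), array([318., 276.]), array([318., 320.]), array([318., 276.])]
handle grip [230.44425379 430.57222316] [240.58827524 394.72304152]
```

```bash
python3 - <<'E'
from h import *
import pickle
t=pickle.load(open("t3.pkl","rb")); w=pickle.load(open("w3.pkl","rb"))
for n,p in (("end",(777,142)),("rod0",(632,178)),("corner",(476,213)),("tip",(487,245))):
    print(n,ray(t,(p[0]-350)/3+330,p[1]/3+250,.015).round(4))
for n,p in (("corner",(82,449)),("tip",(66,453)),("rod",(127,514))):
    print(n,ray(w,p[0]*1.6,(p[1]-300)*1.6,.015).round(4))
E
```

```text
end [ 0.5475 -0.4932  0.015 ]
rod0 [ 0.5157 -0.401   0.015 ]
corner [ 0.4852 -0.3048  0.015 ]
tip [ 0.4631 -0.3114  0.015 ]
corner [ 0.4837 -0.3033  0.015 ]
tip [ 0.4688 -0.3058  0.015 ]
rod [ 0.5118 -0.3713  0.015 ]
```

>>> drive_tool(steps=[50, 0, 0, 30, 0, 50, 0, 0, 30, 0, 50, -12, -20, 0, 6, 50, -16, -26, 0, 6, 50, -16, -26, 0, 6], grip_force=60)

```text
clock: 7.07
position: [0.5389, -0.4015, 0.1103]
tool_rot: [-1.572, -0.001, 0.239]
force: [-0.4, -1.0, 1.0]
grip_width: 0.0498
```

>>> drive_tool(steps=[50, -16, -24, 0, 5.6, 50, 0, 0, -30, 0, 50, 0, 0, -30, 0, 50, 0, 0, -20, 0, 50, 0, 0, 0, 0])

```text
clock: 7.48
position: [0.5209, -0.4237, 0.0257]
tool_rot: [-1.566, 0.003, 0.329]
force: [-0.9, 0.9, 0.3]
grip_width: 0.0499
```

>>> drive_tool(steps=[50, 0, 0, 0, 0, 50, 0, 0, 0, 0, 35, 0, 0, 0, 0, 35, 0, 0, 0, 0, 35, 0, 0, 0, 0])

```text
clock: 7.9
position: [0.524, -0.4244, 0.0306]
tool_rot: [-1.572, -0.001, 0.331]
force: [-0.1, 0.2, -0.1]
grip_width: 0.035
```

>>> drive_tool(steps=[35, 0, 0, -5, 0, 35, 0, 0, -5, 0, 35, 0, 0, -3, 0, 35, 0, 0, 0, 0, 35, 0, 0, 0, 0])

```text
clock: 8.32
position: [0.5233, -0.4241, 0.0161]
tool_rot: [-1.57, 0.0, 0.331]
force: [-0.7, 0.0, 0.5]
grip_width: 0.0347
```

>>> drive_tool(steps=[26, 0, 0, 0, 0, 26, 0, 0, 0, 0, 26, 0, 0, 0, 0, 22, 0, 0, 0, 0, 22, 0, 0, 0, 0])

```text
clock: 8.73
position: [0.5236, -0.4242, 0.0166]
tool_rot: [-1.571, -0.0, 0.331]
force: [0.2, -0.2, 1.1]
grip_width: 0.0222
```

>>> drive_tool(steps=[19, 0, 0, 0, 0, 19, 0, 0, 0, 0, 19, 0, 0, 0, 0, 19, 0, 0, 0, 0, 19, 0, 0, 0, 0])

```text
clock: 9.15
position: [0.5237, -0.4242, 0.0168]
tool_rot: [-1.571, -0.0, 0.331]
force: [0.2, 2.1, 5.5]
grip_width: 0.0196
```

```bash
python3 - <<'E'
from h import *
import pickle
f=grab_frame("wrist"); pickle.dump(f,open("w4.pkl","wb"))
s=grab_frame("scene"); pickle.dump(s,open("s4.pkl","wb"))
save(np.hstack([cv2.resize(f["frame"][200:360,220:420],(400,320)),cv2.resize(s["frame"][230:350,160:300],(373,320),interpolation=cv2.INTER_CUBIC)]),"m5.png")
E
```

```text
(no output)
```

View pics/m5.png

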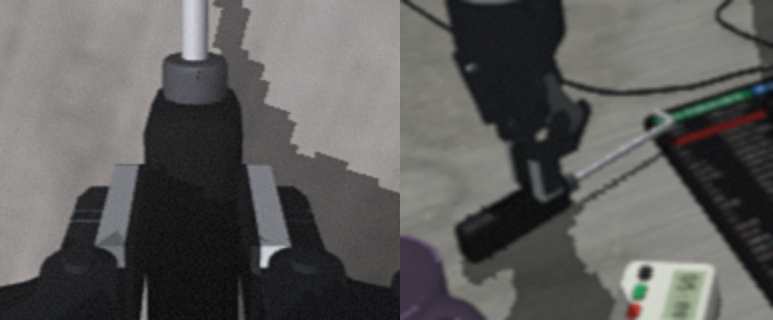

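>>> drive_tool(steps=[30, 0, 0, 0, 0, 30, 0, 0, 0, 0, 30, 0, 0, -1, 0, 30, 0, 0, 0, 0, 30, 0, 0, 0, 0], grip_force=25)

```text
clock: 9.67
position: [0.5233, -0.4242, 0.0153]
tool_rot: [-1.571, 0.0, 0.33]
force: [-1.1, -0.6, 0.5]
grip_width: 0.0297
```

>>> drive_tool(steps=[12, 0, 0, 0, 0, 12, 0, 0, 0, 0, 12, 0, 0, 0, 0, 12, 0, 0, 0, 0, 12, 0, 0, 0, 0], grip_force=25)

```text
clock: 10.08
position: [0.5234, -0.4242, 0.0155]
tool_rot: [-1.571, 0.0, 0.33]
force: [-1.0, -0.3, 1.4]
grip_width: 0.0204
```

>>> drive_tool(steps=[12, 0, 0, 3, 0, 12, 0, 0, 5, 0, 12, 0, 0, 8, 0, 12, 0, 0, 8, 0, 12, 0, 0, 8, 0])

```text
clock: 10.5
position: [0.5236, -0.4243, 0.0486]
tool_rot: [-1.571, -0.0, 0.33]
force: [0.2, -0.2, -1.0]
grip_width: 0.0207
```

>>> drive_tool(steps=[12, 0, 0, 0, 0, 12, 0, 0, 0, 0, 12, 0, 0, 0, 0, 12, 0, 0, 0, 0, 12, 0, 0, 0, 0])

```text
clock: 10.92
position: [0.5233, -0.424, 0.0471]
tool_rot: [-1.57, 0.0, 0.331]
force: [-0.9, 0.3, -1.0]
grip_width: 0.0209
```

```bash
python3 - <<'E'
from h import *
import pickle
o=monitor.observe(); print(o["clock"],o["position"],o["force"],o["moment"],o["grip_width"])
f=grab_frame("wrist"); pickle.dump(f,open("w5.pkl","wb"))
# rod width/edges on a few rows, bright low-saturation pixels near column of rod
for n in ("w4","w5"):
    g=pickle.load(open(n+".pkl","rb"))["frame"].astype(int)
    for r in (60,90,120,150,180):
        row=g[r].sum(1)/3; c=np.where(row[250:400]>195)[0]+250
        print(n,r,c.min() if len(c) else None,c.max() if len(c) else None,len(c))
E
```

```text
10.9167 [ 0.52331994 -0.42400617  0.04706771] [-0.86768524  0.3427265  -1.02740281] [ 0.02571525 -0.01409934 -0.00202267] 0.020863160032514372
w4 60 313 318 6
w4 90 313 318 6
w4 120 313 318 6
w4 150 313 318 6
w4 180 313 317 5
w5 60 312 318 7
w5 90 312 318 7
w5 120 313 318 6
w5 150 312 317 6
w5 180 312 317 6
```

```bash
python3 - <<'E'
from h import *
import pickle
f=pickle.load(open("w5.pkl","rb")); g=f["frame"]
cv2.imwrite("pics/w5c.png",cv2.cvtColor(cv2.resize(g[0:160,240:400],None,fx=3.6,fy=3.6,interpolation=cv2.INTER_CUBIC),cv2.COLOR_RGB2BGR))
m=(g.astype(int).min(2)>170)
for r in range(0,60,3): 
    c=np.where(m[r,260:340])[0]+260; print(r,(c.min(),c.max(),len(c)) if len(c) else None,end=" ")
o=np.array([.5233,-.4240]);y=.331
for d in (.122,.127,.132): 
    a=np.array([-np.sin(y),np.cos(y)])*d+o; print(d,proj(f,[*a,.0466]))
E
```

```text
0 (np.int64(268), np.int64(319), 12) 3 (np.int64(271), np.int64(319), 13) 6 (np.int64(311), np.int64(319), 9) 9 (np.int64(311), np.int64(319), 9) 12 (np.int64(311), np.int64(319), 9) 15 (np.int64(311), np.int64(319), 9) 18 (np.int64(311), np.int64(319), 9) 21 (np.int64(311), np.int64(319), 9) 24 (np.int64(311), np.int64(319), 9) 27 (np.int64(311), np.int64(319), 9) 30 (np.int64(311), np.int64(319), 9) 33 (np.int64(311), np.int64(319), 9) 36 (np.int64(311), np.int64(319), 9) 39 (np.int64(311), np.int64(319), 9) 42 (np.int64(311), np.int64(319), 9) 45 (np.int64(311), np.int64(319), 9) 48 (np.int64(311), np.int64(319), 9) 51 (np.int64(311), np.int64(319), 9) 54 (np.int64(311), np.int64(319), 9) 57 (np.int64(311), np.int64(319), 9) 0.122 [317.90706076  -8.27327531]
0.127 [317.91685237 -24.14594477]
0.132 [317.92686552 -40.3777486 ]
```

>>> drive_tool(steps=[12, 4, 6, -1.5, -2, 12, 8, 14, 0, -3, 12, 8, 15, 0, -3, 12, 8, 15, 0, -3, 12, 8, 15, 0, -3])

```text
clock: 11.38
position: [0.5597, -0.3585, 0.0457]
tool_rot: [-1.571, 0.0, 0.083]
force: [0.8, -0.7, -0.6]
grip_width: 0.0209
```

>>> drive_tool(steps=[12, 8, 15, 0, -3, 12, 8, 14, 0, -3, 12, 6, 10, 0, -2.5, 12, 3, 5, 0, -1, 12, 0, 0, 0, 0])

```text
clock: 11.8
position: [0.5852, -0.3138, 0.0456]
tool_rot: [-1.57, 0.0, -0.078]
force: [1.2, -0.4, -1.8]
grip_width: 0.0209
```

>>> drive_tool(steps=[12, 0, 0, 0, 0, 12, 0, 0, 0, 0, 12, 0, 0, 0, 0, 12, 0, 0, 0, 0, 12, 0, 0, 0, 0])

```text
clock: 12.22
position: [0.5842, -0.3157, 0.046]
tool_rot: [-1.571, -0.0, -0.08]
force: [-0.2, -0.2, -0.6]
grip_width: 0.0209
```

```bash
python3 - <<'E'
from h import *
import pickle
o=monitor.observe(); print(o["clock"],o["position"],np.degrees(o["tool_rot"]),o["force"],o["moment"],o["grip_width"])
s=grab_frame("scene"); pickle.dump(s,open("s5.pkl","wb"))
w=grab_frame("wrist"); pickle.dump(w,open("w6.pkl","wb"))
save(np.hstack([cv2.resize(s["frame"][200:300,250:380],(520,400),interpolation=cv2.INTER_CUBIC),cv2.resize(w["frame"][0:300,210:420],(280,400))]),"m6.png")
E
```

```text
12.2167 [ 0.5841885  -0.31574507  0.04602212] [-9.00035912e+01 -1.95947616e-03 -4.59148999e+00] [-0.22243296 -0.15424233 -0.58259327] [ 0.01411503 -0.0008237  -0.01694101] 0.02087298565528625
```

View pics/m6.png

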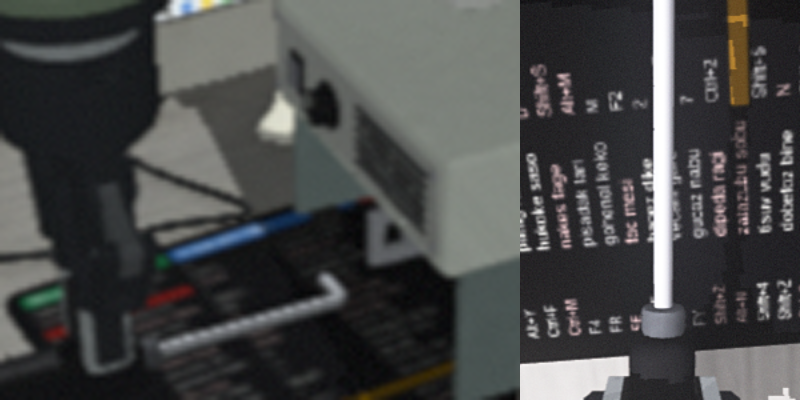

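```bash
cat >> h.py <<'E'
O=np.array([.5605,-.161,0]);A=np.radians(85.4)
U=np.array([[np.cos(A),-np.sin(A),0],[np.sin(A),np.cos(A),0],[0,0,1]])
def tou(P): return (U.T@(np.array(P)-O)*1000).round(1)
def rayu(f,u,v,y):
    fl,cx,cy,p,Rm=cam(f); d=U.T@(Rm@np.array([(u-cx)/fl,(v-cy)/fl,1])); q=U.T@(p-O)
    return ((q+d*(y-q[1])/d[1])*1000).round(1)
E
python3 - <<'E'
from h import *
import pickle
s=pickle.load(open("s5.pkl","rb")); C=lambda x,y:(250+x/4,200+y/4)
for n,p in (("bend",(342,293)),("tip",(325,277)),("rodstart",(150,349))): print(n,tou(ray(s,*C(*p),.0455)))
for n,p in (("nose top",(369,207)),("nose bot",(369,265)),("eye front top",(383,226)),("eye front bot",(383,252)),("eye back bot",(402,243)),("tongue bottom at ledge",(420,255))): print(n,rayu(s,*C(*p),-.003))
tc=[.5842,-.3157,.046]; print("tcp",tou(tc))
# expected pixels
for x in (14,18,22,26):
    print(x,[((proj(s,U@np.array([x+dx,-3,z])/1000+O)-[250,200])*4).round() for dx,z in((0,61),(0,29),(8,54),(8,36),(21,36))])
E
```

```text
bend [-21.2 -35.4  45.5]
tip [-22.9 -19.1  45.5]
rodstart [-124.6  -36.4   45.5]
nose top [10.  -3.  69.1]
nose bot [10.1 -3.  32.7]
eye front top [18.2 -3.  54.9]
eye front bot [18.3 -3.  38.5]
eye back bot [29.4 -3.  40.8]
tongue bottom at ledge [40.3 -3.  29.9]
tcp [-152.3  -36.    46. ]
14 [array([376., 218.]), array([376., 269.]), array([390., 226.]), array([389., 254.]), array([411., 248.])]
18 [array([383., 216.]), array([382., 267.]), array([396., 224.]), array([396., 252.]), array([418., 246.])]
22 [array([390., 214.]), array([389., 265.]), array([403., 222.]), array([403., 250.]), array([425., 244.])]
26 [array([397., 213.]), array([396., 263.]), array([410., 220.]), array([410., 248.]), array([431., 242.])]
```

>>> drive_tool(steps=[12, 0.7, 9, 0, 0, 12, 0.8, 10, 0, 0, 12, 0.8, 10, 0, 0, 12, 0.8, 10, 0, 0, 12, 0.5, 6.6, 0, 0])

```text
clock: 12.73
position: [0.5885, -0.2673, 0.0459]
tool_rot: [-1.57, 0.0, -0.078]
force: [0.1, 0.7, -0.4]
grip_width: 0.021
```

>>> drive_tool(steps=[12, 0, 0, 0, 0, 12, 0, 0, 0, 0, 12, 0, 0, 0, 0, 12, 0, 0, 0, 0, 12, 0, 0, 0, 0])

```text
clock: 13.15
position: [0.5879, -0.2702, 0.046]
tool_rot: [-1.571, 0.0, -0.08]
force: [0.2, -0.1, -1.1]
grip_width: 0.021
```

>>> drive_tool(steps=[12, -2, 0.2, 0, 0, 12, -2, 0.2, 0, 0, 12, -2, 0.1, 0, 0, 12, 0, 0, 0, 0, 12, 0, 0, 0, 0])

```text
clock: 13.57
position: [0.582, -0.2692, 0.046]
tool_rot: [-1.571, -0.0, -0.08]
force: [-0.5, -0.1, -0.7]
grip_width: 0.0208
```

```bash
python3 - <<'E'
from h import *
o=monitor.observe(); print(o["clock"],tou(o["position"]),o["force"],o["moment"],o["grip_width"])
E
```

```text
13.5667 [-106.1  -30.1   46. ] [-0.51472509 -0.05927263 -0.73270951] [0.0275689  0.01174504 0.00894693] 0.020834415162411007
```

>>> drive_tool(steps=[12, -1.5, 0.1, 0, 0, 12, -1.5, 0.1, 0, 0, 12, 0, 0, 0, 0, 12, 0, 0, 0, 0, 12, 0, 0, 0, 0])

```text
clock: 13.98
position: [0.5791, -0.2689, 0.046]
tool_rot: [-1.571, -0.0, -0.08]
force: [0.2, 0.1, -1.6]
grip_width: 0.0209
```

```bash
cat > ob.py <<'E'
from h import *
o=monitor.observe(); print(o["clock"].__round__(2),tou(o["position"]),o["force"].round(1),o["moment"].round(3),o["grip_width"].round(4))
E
python3 ob.py
```

```text
Traceback (most recent call last):
  File "ob.py", line 2, in <module>
    o=monitor.observe(); print(o["clock"].__round__(2),tou(o["position"]),o["force"].round(1),o["moment"].round(3),o["grip_width"].round(4))
                                                                                                                   ^^^^^^^^^^^^^^^^^^^^^
AttributeError: 'float' object has no attribute 'round'
```

>>> drive_tool(steps=[12, -1, 0.1, 0, 0, 12, -1, 0.1, 0, 0, 12, 0, 0, 0, 0, 12, 0, 0, 0, 0, 12, 0, 0, 0, 0])

```text
clock: 14.4
position: [0.5771, -0.2687, 0.046]
tool_rot: [-1.571, -0.0, -0.08]
force: [-0.0, 0.0, -1.3]
grip_width: 0.0213
```

```bash
python3 ob.py
```

```text
Traceback (most recent call last):
  File "ob.py", line 2, in <module>
    o=monitor.observe(); print(o["clock"].__round__(2),tou(o["position"]),o["force"].round(1),o["moment"].round(3),o["grip_width"].round(4))
                                                                                                                   ^^^^^^^^^^^^^^^^^^^^^
AttributeError: 'float' object has no attribute 'round'
```

```bash
sed -i 's/o\["grip_width"\].round(4)/round(o["grip_width"],4)/' ob.py; python3 ob.py
```

```text
14.4 [-106.   -25.2   46. ] [-0.   0.  -1.3] [-0.037 -0.011 -0.   ] 0.0213
```

>>> drive_tool(steps=[12, -1, 0.1, 0, 0, 12, -1, 0.1, 0, 0, 12, 0, 0, 0, 0, 12, 0, 0, 0, 0, 12, 0, 0, 0, 0])

```text
clock: 14.82
position: [0.5751, -0.2685, 0.046]
tool_rot: [-1.571, -0.0, -0.08]
force: [-0.1, -0.1, -1.3]
grip_width: 0.0207
```

```bash
python3 ob.py
```

```text
14.82 [-106.   -23.2   46. ] [-0.1 -0.1 -1.3] [ 0.023  0.023 -0.018] 0.0207
```

Still free. I'll continue in small increments.

>>> drive_tool(steps=[12, -1, 0.1, 0, 0, 12, -1, 0.1, 0, 0, 12, 0, 0, 0, 0, 12, 0, 0, 0, 0, 12, 0, 0, 0, 0])

```text
clock: 15.23
position: [0.5731, -0.2683, 0.046]
tool_rot: [-1.571, -0.0, -0.08]
force: [0.3, -0.3, -1.6]
grip_width: 0.0207
```

```bash
python3 ob.py
```

```text
15.23 [-105.9  -21.2   46. ] [ 0.3 -0.3 -1.6] [ 0.025 -0.013 -0.01 ] 0.0207
```

>>> drive_tool(steps=[12, -1, 0.1, 0, 0, 12, -1, 0.1, 0, 0, 12, 0, 0, 0, 0, 12, 0, 0, 0, 0, 12, 0, 0, 0, 0])

```text
clock: 15.65
position: [0.5711, -0.2681, 0.046]
tool_rot: [-1.571, -0.0, -0.08]
force: [0.9, 0.5, -1.3]
grip_width: 0.0209
```

```bash
python3 ob.py
```

```text
15.65 [-105.9  -19.2   46. ] [ 0.9  0.5 -1.3] [ 0.006 -0.021 -0.009] 0.0209
```

>>> drive_tool(steps=[12, -1, 0.1, 0, 0, 12, -1, 0.1, 0, 0, 12, 0, 0, 0, 0, 12, 0, 0, 0, 0, 12, 0, 0, 0, 0])

```text
clock: 16.07
position: [0.5691, -0.2679, 0.046]
tool_rot: [-1.571, -0.0, -0.08]
force: [-0.6, -0.1, -2.0]
grip_width: 0.0207
```

```bash
python3 ob.py; python3 - <<'E'
from h import *
import pickle
s=grab_frame("scene"); pickle.dump(s,open("s6.pkl","wb"))
save(cv2.resize(s["frame"][205:285,270:380],(770,560),interpolation=cv2.INTER_CUBIC),"m7.png")
E
```

```text
16.07 [-105.9  -17.2   46. ] [-0.6 -0.1 -2. ] [ 0.057 -0.058 -0.01 ] 0.0207
```

View pics/m7.png

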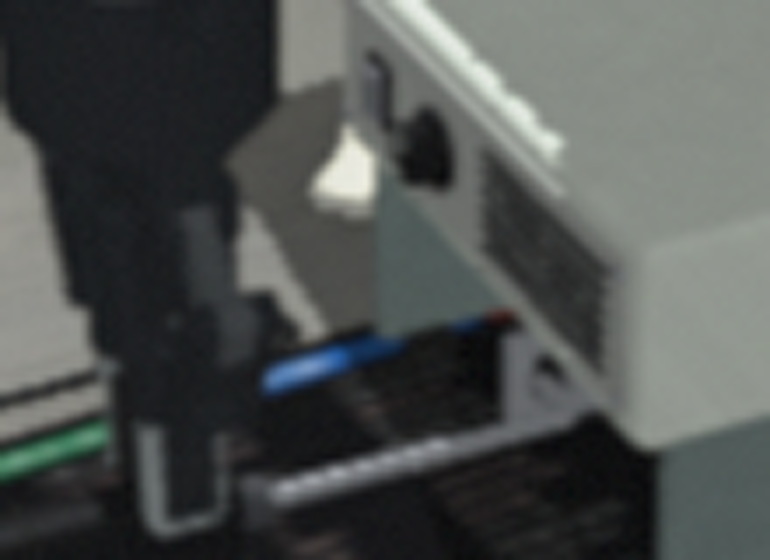

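>>> drive_tool(steps=[12, -1, 0.1, 0, 0, 12, -1, 0.1, 0, 0, 12, -1, 0, 0, 0, 12, 0, 0, 0, 0, 12, 0, 0, 0, 0])

```text
clock: 16.53
position: [0.566, -0.2677, 0.046]
tool_rot: [-1.571, 0.0, -0.08]
force: [0.3, 0.2, -0.9]
grip_width: 0.0212
```

```bash
python3 ob.py
```

```text
16.53 [-105.9  -14.1   46. ] [ 0.3  0.2 -0.9] [ 0.036  0.021 -0.002] 0.0212
```

>>> drive_tool(steps=[12, -1, 0.1, 0, 0, 12, -1, 0.1, 0, 0, 12, 0, 0, 0, 0, 12, 0, 0, 0, 0, 12, 0, 0, 0, 0])

```text
clock: 16.95
position: [0.5641, -0.2675, 0.046]
tool_rot: [-1.571, -0.0, -0.08]
force: [0.3, -0.4, -0.8]
grip_width: 0.0205
```

```bash
python3 ob.py
```

```text
16.95 [-105.9  -12.2   46. ] [ 0.3 -0.4 -0.8] [ 0.001 -0.023 -0.035] 0.0205
```

>>> drive_tool(steps=[12, -0.1, -1, 0, 0, 12, -0.1, -1, 0, 0, 12, -0.2, -2, 0, 0, 12, -0.2, -2, 0, 0, 12, 0, 0, 0, 0])

```text
clock: 17.37
position: [0.5634, -0.2732, 0.0458]
tool_rot: [-1.57, 0.001, -0.08]
force: [-0.4, 4.5, -2.0]
grip_width: 0.0209
```

```bash
python3 ob.py
```

```text
17.37 [-111.6  -11.9   45.8] [-0.4  4.5 -2. ] [ 0.915 -0.028 -0.056] 0.0209
```

>>> drive_tool(steps=[12, -0.2, -3, 0, 0, 12, -0.2, -3, 0, 0, 12, -0.3, -3, 0, 0, 12, -0.3, -3, 0, 0, 12, -0.2, -3, 0, 0])

```text
clock: 17.78
position: [0.5622, -0.2873, 0.0456]
tool_rot: [-1.569, 0.001, -0.079]
force: [0.0, 8.6, -1.5]
grip_width: 0.0209
```

```bash
python3 ob.py
```

```text
17.78 [-125.7  -11.8   45.6] [ 0.   8.6 -1.5] [ 1.86  -0.085 -0.077] 0.0209
```

>>> drive_tool(steps=[12, -0.2, -3, 0, 0, 12, -0.2, -3, 0, 0, 12, -0.3, -3, 0, 0, 12, -0.3, -3, 0, 0, 12, -0.2, -3, 0, 0])

```text
clock: 18.2
position: [0.5611, -0.3023, 0.0456]
tool_rot: [-1.569, 0.001, -0.079]
force: [0.6, 9.0, -1.7]
grip_width: 0.0207
```

```bash
python3 ob.py
```

```text
18.2 [-140.8  -11.9   45.6] [ 0.6  9.  -1.7] [ 1.927 -0.012 -0.089] 0.0207
```

>>> drive_tool(steps=[12, -0.2, -3, 0, 0, 12, -0.2, -3, 0, 0, 12, -0.3, -3, 0, 0, 12, -0.3, -3, 0, 0, 12, -0.2, -3, 0, 0])

```text
clock: 18.62
position: [0.5598, -0.3172, 0.0455]
tool_rot: [-1.569, 0.001, -0.079]
force: [0.3, 9.7, -2.2]
grip_width: 0.0207
```

>>> drive_tool(steps=[12, -0.2, -3, 0, 0, 12, -0.2, -3, 0, 0, 12, -0.3, -3, 0, 0, 12, -0.3, -3, 0, 0, 12, -0.2, -3, 0, 0])

```text
clock: 19.03
position: [0.5586, -0.3323, 0.0455]
tool_rot: [-1.569, 0.001, -0.079]
force: [-0.2, 8.9, -2.2]
grip_width: 0.0208
```

>>> drive_tool(steps=[12, -0.2, -2, 0, 0, 12, -0.2, -2, 0, 0, 12, -0.2, -2, 0, 0, 12, -0.1, -2, 0, 0, 12, -0.1, -1, 0, 0])

```text
clock: 19.45
position: [0.5578, -0.3415, 0.0456]
tool_rot: [-1.569, 0.001, -0.079]
force: [1.1, 7.8, -2.0]
grip_width: 0.021
```

```bash
python3 ob.py; python3 - <<'E'
from h import *
import pickle
w=grab_frame("wrist"); pickle.dump(w,open("w7.pkl","wb"))
for n in ("w5","w6","w7"):
    g=pickle.load(open(n+".pkl","rb"))["frame"].astype(int)
    print(n,g[200:300:4,314].mean(1).round().astype(int))
s=grab_frame("scene"); pickle.dump(s,open("s7.pkl","wb"))
E
```

```text
19.45 [-180.1  -11.8   45.6] [ 1.1  7.8 -2. ] [ 1.826 -0.116 -0.097] 0.021
w5 [213 216 212 213 213 209 211 208  51 104  92  87  95  84  24  32  34  33
  33  36  33  34  36  32  24]
w6 [255 255 255 255 255 255 254 255  58 154 143 141 143 139  45  52  55  61
  58  58  58  46  38  36  42]
w7 [255 255 255 255 255 255 255 255  76 176 165 166 163 157  56  66  67  73
  77  74  74  53  46  53  48]
```

>>> drive_tool(steps=[12, -0.1, -1, 0, 0, 12, -0.1, -1, 0, 0, 12, -0.1, -1, 0, 0, 12, -0.1, -1, 0, 0, 12, 0, 0, 0, 0])

```text
clock: 19.97
position: [0.5574, -0.3455, 0.0456]
tool_rot: [-1.569, 0.001, -0.079]
force: [0.7, 7.8, -0.9]
grip_width: 0.0209
```

>>> drive_tool(steps=[12, -0.1, -1, 0, 0, 12, -0.1, -1, 0, 0, 12, -0.1, -1, 0, 0, 12, 0, 0, 0, 0, 12, 0, 0, 0, 0])

```text
clock: 20.38
position: [0.5572, -0.3485, 0.0456]
tool_rot: [-1.569, 0.001, -0.079]
force: [-0.4, 6.2, -1.5]
grip_width: 0.0212
```

```bash
python3 ob.py
```

```text
20.38 [-187.1  -11.7   45.6] [-0.4  6.2 -1.5] [ 1.587 -0.15  -0.152] 0.0212
```

>>> drive_tool(steps=[12, -0.1, -1, 0, 0, 12, -0.1, -1, 0, 0, 12, 0, 0, 0, 0, 12, 0, 0, 0, 0, 12, 0, 0, 0, 0])

```text
clock: 20.8
position: [0.557, -0.3504, 0.0456]
tool_rot: [-1.569, 0.001, -0.079]
force: [1.0, 7.0, -2.1]
grip_width: 0.0209
```

```bash
python3 ob.py
```

```text
20.8 [-189.1  -11.7   45.6] [ 1.   7.  -2.1] [ 1.58  -0.114 -0.033] 0.0209
```

>>> drive_tool(steps=[12, -0.1, -1, 0, 0, 12, 0, -0.5, 0, 0, 12, 0, 0, 0, 0, 12, 0, 0, 0, 0, 12, 0, 0, 0, 0])

```text
clock: 21.22
position: [0.5569, -0.3518, 0.0456]
tool_rot: [-1.569, 0.001, -0.079]
force: [1.2, 7.3, -2.4]
grip_width: 0.0207
```

```bash
python3 ob.py
```

```text
21.22 [-190.5  -11.7   45.6] [ 1.2  7.3 -2.4] [ 1.626 -0.115 -0.065] 0.0207
```

>>> drive_tool(steps=[12, -0.1, -0.8, 0, 0, 12, 0, -0.8, 0, 0, 12, 0, 0, 0, 0, 12, 0, 0, 0, 0, 12, 0, 0, 0, 0])

```text
clock: 21.63
position: [0.5569, -0.3522, 0.0452]
tool_rot: [-1.567, 0.001, -0.079]
force: [0.5, 13.5, -3.0]
grip_width: 0.0211
```

```bash
python3 ob.py
```

```text
21.63 [-190.9  -11.7   45.2] [ 0.5 13.5 -3. ] [ 2.839 -0.092 -0.104] 0.0211
```

>>> drive_tool(steps=[12, -0.1, -0.8, 0, 0, 12, 0, -0.7, 0, 0, 12, 0, 0, 0, 0, 12, 0, 0, 0, 0, 12, 0, 0, 0, 0])

```text
clock: 22.05
position: [0.5568, -0.3525, 0.0449]
tool_rot: [-1.565, 0.002, -0.078]
force: [0.5, 17.7, -2.0]
grip_width: 0.0209
```

```bash
python3 ob.py
```

```text
22.05 [-191.2  -11.7   44.9] [ 0.5 17.7 -2. ] [ 3.964 -0.106 -0.156] 0.0209
```

>>> drive_tool(steps=[12, 0.1, 1, 0, 0, 12, 0.1, 1, 0, 0, 12, 0.1, 1, 0, 0, 12, 0.1, 1, 0, 0, 12, 0, 0, 0, 0])

```text
clock: 22.47
position: [0.5571, -0.3517, 0.0459]
tool_rot: [-1.57, 0.0, -0.079]
force: [0.2, 4.7, -1.9]
grip_width: 0.0208
```

```bash
python3 ob.py
```

```text
22.47 [-190.4  -11.9   45.9] [ 0.2  4.7 -1.9] [ 1.126 -0.106 -0.088] 0.0208
```

>>> drive_tool(steps=[12, 0.1, 0.9, 0, 0, 12, 0, 0.5, 0, 0, 12, 0, 0, 0, 0, 12, 0, 0, 0, 0, 12, 0, 0, 0, 0])

```text
clock: 22.88
position: [0.5571, -0.3511, 0.046]
tool_rot: [-1.571, -0.0, -0.08]
force: [-0.1, -0.5, -1.7]
grip_width: 0.0207
```

```bash
python3 ob.py
```

```text
22.88 [-189.7  -11.8   46. ] [-0.1 -0.5 -1.7] [0.027 0.009 0.013] 0.0207
```

>>> drive_tool(steps=[12, 0.1, 1, 0, 0, 12, 0.1, 1, 0, 0, 12, 0.1, 0.9, 0, 0, 12, 0, 0, 0, 0, 12, 0, 0, 0, 0])

```text
clock: 23.3
position: [0.5575, -0.3477, 0.046]
tool_rot: [-1.571, -0.0, -0.08]
force: [-1.2, -1.0, -2.1]
grip_width: 0.0206
```

```bash
python3 ob.py
```

```text
23.3 [-186.3  -12.    46. ] [-1.2 -1.  -2.1] [-0.041  0.002 -0.027] 0.0206
```

>>> drive_tool(steps=[12, 1, -0.1, 0, 0, 12, 1, -0.1, 0, 0, 12, 1, 0, 0, 0, 12, 1, -0.1, 0, 0, 12, 0, 0, 0, 0])

```text
clock: 23.72
position: [0.5618, -0.3481, 0.0459]
tool_rot: [-1.571, -0.0, -0.079]
force: [0.1, 0.2, -1.2]
grip_width: 0.0207
```

```bash
python3 ob.py
```

```text
23.72 [-186.3  -16.2   45.9] [ 0.1  0.2 -1.2] [-0.014 -0.032 -0.005] 0.0207
```

>>> drive_tool(steps=[12, 1.5, -0.1, 0, 0, 12, 1.5, -0.1, 0, 0, 12, 1.5, -0.1, 0, 0, 12, 0, 0, 0, 0, 12, 0, 0, 0, 0])

```text
clock: 24.13
position: [0.5661, -0.3484, 0.0459]
tool_rot: [-1.571, 0.0, -0.079]
force: [-0.8, 0.4, -0.8]
grip_width: 0.0207
```

```bash
python3 ob.py
```

```text
24.13 [-186.3  -20.6   45.9] [-0.8  0.4 -0.8] [-0.023  0.033  0.003] 0.0207
```

>>> drive_tool(steps=[12, 1.5, -0.1, 0, 0, 12, 1.5, -0.1, 0, 0, 12, 1.5, -0.1, 0, 0, 12, 1.5, -0.1, 0, 0, 12, 0, 0, 0, 0])

```text
clock: 24.55
position: [0.5724, -0.3487, 0.0459]
tool_rot: [-1.571, -0.0, -0.079]
force: [0.4, 0.2, -1.4]
grip_width: 0.0209
```

```bash
python3 ob.py
```

```text
24.55 [-186.2  -26.9   45.9] [ 0.4  0.2 -1.4] [ 0.052 -0.018  0.014] 0.0209
```

>>> drive_tool(steps=[12, 2, -0.2, 0, 0, 12, 2, -0.2, 0, 0, 12, 2, -0.1, 0, 0, 12, 2, -0.2, 0, 0, 12, 2, -0.1, 0, 0])

```text
clock: 24.97
position: [0.5822, -0.3496, 0.046]
tool_rot: [-1.571, -0.0, -0.08]
force: [0.5, 0.2, -1.7]
grip_width: 0.0209
```

```bash
python3 ob.py
```

```text
24.97 [-186.3  -36.8   46. ] [ 0.5  0.2 -1.7] [-0.022  0.03  -0.055] 0.0209
```

>>> drive_tool(steps=[12, -0.5, -6, 0, 0, 12, -0.7, -9, 0, 0, 12, -0.7, -9, 0, 0, 12, -0.7, -9, 0, 0, 12, -0.5, -7, 0, 0])

```text
clock: 25.38
position: [0.5782, -0.3915, 0.046]
tool_rot: [-1.571, 0.0, -0.081]
force: [0.2, 0.3, -0.9]
grip_width: 0.0213
```

>>> drive_tool(steps=[12, -6, -6, 0, 1, 12, -8, -6, 0, 3, 12, -8, -6, 0, 3, 12, -8, -5, 0, 3, 12, -8, -5, 0, 3])

```text
clock: 25.8
position: [0.5401, -0.4187, 0.0459]
tool_rot: [-1.571, 0.0, 0.149]
force: [0.7, -0.1, -1.4]
grip_width: 0.0207
```

>>> drive_tool(steps=[12, -8, -4, 0, 3, 12, -6, -3, 0, 3, 12, -4, 0, 0, 3, 12, 0, 0, 0, 1.5, 12, 0, 0, 0, 0])

```text
clock: 26.22
position: [0.5227, -0.4252, 0.0461]
tool_rot: [-1.571, -0.0, 0.331]
force: [0.2, 0.3, -0.7]
grip_width: 0.0208
```

```bash
python3 - <<'E'
from h import *
import pickle
o=monitor.observe(); print(o["clock"],o["position"],np.degrees(o["tool_rot"]),o["force"],o["grip_width"])
w=grab_frame("wrist"); pickle.dump(w,open("w8.pkl","wb")); g=w["frame"].astype(int)
print(g[200:300:4,314].mean(1).round().astype(int))
E
```

```text
26.2167 [ 0.52268776 -0.42523614  0.0460778 ] [-9.00053314e+01 -1.41299495e-02  1.89364845e+01] [ 0.16887282  0.32704414 -0.73260846] 0.02078464903776917
[212 210 212 210 210 211 208 210  62 104  88  91  87  84  34  30  45  36
  41  37  39  34  36  35  32]
```

>>> drive_tool(steps=[12, 0, 0, -8, 0, 12, 0, 0, -8, 0, 12, 0, 0, -6, 0, 12, 0, 0, -4, 0, 12, 0, 0, -1, 0])

```text
clock: 26.68
position: [0.5225, -0.4242, 0.0176]
tool_rot: [-1.57, 0.001, 0.33]
force: [0.4, -0.2, -1.3]
grip_width: 0.0204
```

>>> drive_tool(steps=[12, 0, 0, -1, 0, 12, 0, 0, -1, 0, 12, 0, 0, -1, 0, 12, 0, 0, 0, 0, 12, 0, 0, 0, 0])

```text
clock: 27.1
position: [0.5229, -0.4247, 0.0161]
tool_rot: [-1.571, -0.0, 0.33]
force: [0.0, -0.2, -0.6]
grip_width: 0.0214
```

>>> drive_tool(steps=[12, 0, 0, -0.6, 0, 12, 0, 0, 0, 0, 12, 0, 0, 0, 0, 23, 0, 0, 0, 0, 26, 0, 0, 0, 0])

```text
clock: 27.52
position: [0.5229, -0.4246, 0.0154]
tool_rot: [-1.571, -0.0, 0.331]
force: [0.0, 0.4, -0.1]
grip_width: 0.0263
```

>>> drive_tool(steps=[30, 0, 0, 0, 0, 40, 0, 0, 0, 0, 50, 0, 0, 0, 0, 50, 0, 0, 0, 0, 50, 0, 0, 0, 0])

```text
clock: 27.93
position: [0.5229, -0.4246, 0.0154]
tool_rot: [-1.571, 0.0, 0.331]
force: [0.3, 0.1, 0.3]
grip_width: 0.0503
```

>>> drive_tool(steps=[50, 0, 0, 10, 0, 50, 0, 0, 20, 0, 50, 0, 0, 40, 0, 50, 0, 0, 40, 0, 50, 0, 0, 40, 0])

```text
clock: 28.35
position: [0.5224, -0.4246, 0.1678]
tool_rot: [-1.571, 0.0, 0.33]
force: [0.4, 0.0, 0.2]
grip_width: 0.05
```

>>> drive_tool(steps=[50, 0, 0, 40, 0, 50, 0, 0, 30, 0, 50, 0, 0, 0, 0, 50, 0, 0, 0, 0, 50, 0, 0, 0, 0])

```text
clock: 28.77
position: [0.5227, -0.4243, 0.2355]
tool_rot: [-1.571, -0.0, 0.331]
force: [-0.5, -0.1, -0.3]
grip_width: 0.0498
```

```bash
python3 ob.py; python3 - <<'E'
from h import *
w=grab_frame("wrist"); s=grab_frame("scene"); t=grab_frame("top")
a=cv2.resize(s["frame"][160:340,170:450],(466,300),interpolation=cv2.INTER_CUBIC)
b=cv2.resize(t["frame"][180:345,180:480],(466,300),interpolation=cv2.INTER_CUBIC)
c=cv2.resize(w["frame"][0:480,160:400],(300,600))
save(np.hstack([np.vstack([a,b]),c]),"m8.png")
E
```

```text
28.77 [-265.5   16.6  235.5] [-0.5 -0.1 -0.3] [ 0.031  0.021 -0.016] 0.0498
```

View pics/m8.png

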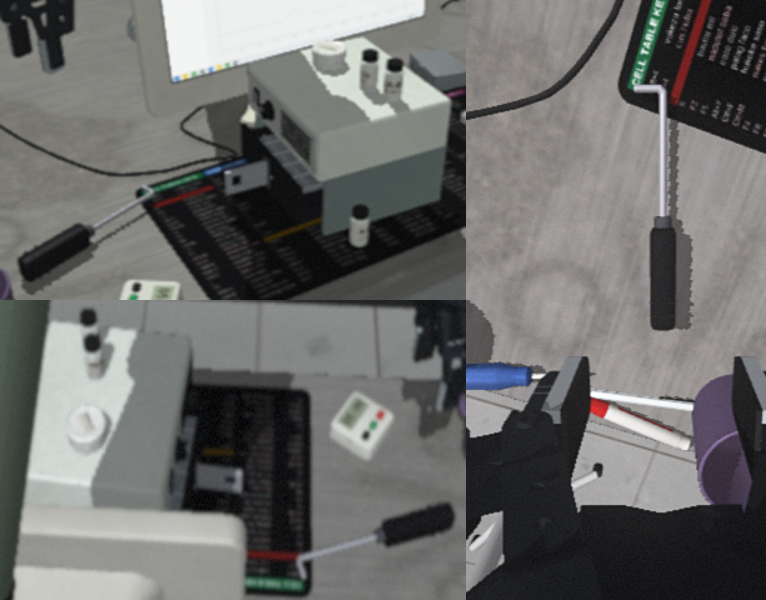

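```bash
python3 -c "
from h import *
print(workorder.job_done())"
```

```text
the job is handed in; nothing more can be done
None
```

The filter cassette is drawn out to its stop, and the pull hook lies flat on the desk again, about where it started. I handed the job in shortly after 28.8 s of the 67 s allowed.

- **Gripping:** My first grip on the hook, at 60 N, slipped off while it was still lying on the desk. The hook did not move, so I gripped it again at 25 N and it held, with no slip visible in the wrist camera.
- **Hooking:** I moved the hook's bent end sideways in 1–3 mm steps. It went through the eye at the first try, with side force staying at sensor noise, about 1 N or less.
- **Drawing out:** The cassette came out with about 8–9 N of pull. At the stop the force rose to 17.7 N, under the 25 N limit, and I backed off. I could not read the cassette's joint value; that it is fully out rests on that force rise and roughly 79 mm of tool travel after the eye took the load.
- **Putting away:** Unhooking met no resistance. I lowered the hook to the desk before opening the fingers.
- **Last pictures:** The cassette and its tongue stand well out. The hook lies flat, by eye several centimetres from the tongue. The vials and the tin stand upright, apparently in place; I did not measure how far they may have shifted.

Apart from that first grip, no check failed or disagreed.

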